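# Gauge the empty bore and fit the levelling post

### The job

One bore of the cabinet foot still lacks its support post. Probe its depth by holding the depth rod on the bottom of the bore for a moment, put the rod back upright in its stand, then take from the rack the one post that will stand on the bottom of the bore with its top level with the two fitted posts, fit it upright in the bore and let go. Put no wrong post on the bottom of the bore, and leave the other posts and the things lying around where they are.

Things in the scene. Friction and masses are not known exactly. Their poses are not given: they have to be found in the camera images.
- socket (a point): Centre of the mouth of the one empty bore, level with the top face of the beige foot (60 mm above the table); z points up. The bore is round, 18.4 mm wide with a small bevel, vertical and blind; its flat rigid bottom lies either 20, 32 or 44 mm below this point, which cannot be known without probing. A thin steel-coloured ring is printed round this mouth.
- foot: Fixed beige sheet-metal cabinet foot with louvred sides, 180 mm (its x) by 200 mm (its y) by 60 mm high; origin at the centre of its underside on the table. Three bores in its top face, at (-55, 60), (-55, -60) and (55, 0) mm in its x, y; two already hold fixed posts, one (which one varies) is empty.
- fitted_1_top (a point): Centre of the top of one of the two aluminium posts already fixed in the foot, 16 mm diameter, 40 mm above the foot's top face (100 mm above the table).
- fitted_2_top (a point): Centre of the top of the other fixed post, same size and height.
- rod_grip (a point): Middle of the black grip of the loose depth rod. The rod is 140 mm long and stands upright: a steel shaft, 10 mm diameter, 88 mm long, with dark graduation rings, and above it a cylindrical black grip, 18 mm diameter, 52 mm long. This point is 114 mm above the rod's lower tip, on its axis; z runs up along the rod.
- rod_tip (a point): Lower, flat end of the depth rod's shaft, on its axis; z runs up along the rod.
- stand_hole (a point): Centre of the mouth of the hole in the fixed grey rod stand (70 mm square, 90 mm at the base plate, 50 mm high); z up. The hole is 14 mm wide and 40 mm deep, so that the tip of the stored rod is 10 mm above the table. The rod stands in it at the start.
- rack: Fixed plywood rack, 190 mm (its x) by 60 mm (its y) by 30 mm high, origin at the centre of its underside. Three holes, 20 mm wide and 25 mm deep, at -60, 0 and 60 mm along its x; the posts stand in them on a floor 5 mm above the table.
- post_a_mid (a point): Loose plain aluminium post, the shortest of the three: round, 16 mm diameter, 60 mm long, both ends slightly bevelled, standing upright in one of the three holes of the rack (which hole varies). This point is at its centre, half-way up; z runs along the post.
- post_b_mid (a point): Loose plain aluminium post, the middle one of the three: round, 16 mm diameter, 72 mm long, both ends slightly bevelled, standing upright in one of the three holes of the rack (which hole varies). This point is at its centre, half-way up; z runs along the post.
- post_c_mid (a point): Loose plain aluminium post, the longest of the three: round, 16 mm diameter, 84 mm long, both ends slightly bevelled, standing upright in one of the three holes of the rack (which hole varies). This point is at its centre, half-way up; z runs along the post.
- screwdriver: Bystander: loose screwdriver, 200 mm long, lying on the table.
- mug: Bystander: loose white mug, 76 mm diameter, 90 mm high.
- tray: Bystander: loose white plastic parts tray, 100 by 130 by 35 mm, empty.

How it is judged (in metres and radians):
On the way, in this order (a step that is already met when the one before it is completed fails the run):
1. the held depth rod's tip rests on the bottom of the empty bore (contact force between rod and the fingers above 1 N and horizontal distance between rod_tip and socket below 0.006 m and z of rod_tip in the frame of socket below -0.017 m and (contact force between rod and bottom_a above 0.3 N or contact force between rod and bottom_b above 0.3 N or contact force between rod and bottom_c above 0.3 N)), for 0.2 s.
2. the rod is let go upright in its stand before any post has been taken (horizontal distance between rod_tip and stand_hole below 0.006 m and z of rod_tip in the frame of stand_hole between -0.045 and -0.035 m and angle between rod_tip's own z axis and vertical below 0.2 rad and linear speed of rod below 0.02 m/s and contact force between rod and the fingers below 0.1 N and distance of each of post_a_mid, post_b_mid, post_c_mid from where it was at the start of the episode below 0.015 m), for 0.1 s.
At the end, for the whole second after the job is handed in: One post at rest in the empty bore: centre within 4 mm of its axis, tilt under 0.12 rad, top level with the fitted posts within 3 mm. Other posts within 15 mm of their start. Rod at rest in its stand: tip within 5 mm of the hole's bottom, 6 mm sideways, tilt under 0.2 rad (((horizontal distance between post_a_mid and socket below 0.004 m and z of post_a_mid in the frame of socket between 0.007 and 0.013 m and angle between post_a_mid's own z axis and vertical below 0.12 rad and linear speed of post_a below 0.02 m/s and distance of each of post_b_mid, post_c_mid from where it was at the start of the episode below 0.015 m) or (horizontal distance between post_b_mid and socket below 0.004 m and z of post_b_mid in the frame of socket between 0.001 and 0.007 m and angle between post_b_mid's own z axis and vertical below 0.12 rad and linear speed of post_b below 0.02 m/s and distance of each of post_a_mid, post_c_mid from where it was at the start of the episode below 0.015 m) or (horizontal distance between post_c_mid and socket below 0.004 m and z of post_c_mid in the frame of socket between -0.005 and 0.001 m and angle between post_c_mid's own z axis and vertical below 0.12 rad and linear speed of post_c below 0.02 m/s and distance of each of post_a_mid, post_b_mid from where it was at the start of the episode below 0.015 m)) and horizontal distance between rod_tip and stand_hole below 0.006 m and z of rod_tip in the frame of stand_hole between -0.045 and -0.035 m and angle between rod_tip's own z axis and vertical below 0.2 rad and linear speed of rod below 0.02 m/s); the robot touches nothing.
It fails at once if a post of the wrong length is put on the bottom of the empty bore (contact force between any of post_a, post_c and bottom_b above 0.2 N or contact force between any of post_a, post_b and bottom_c above 0.2 N or contact force between any of post_b, post_c and bottom_a above 0.2 N).
It fails at once if the screwdriver is pushed more than 30 mm (distance of screwdriver from where it was at the start of the episode above 0.03 m).
It fails at once if the mug is pushed more than 30 mm (distance of mug from where it was at the start of the episode above 0.03 m).
It fails at once if the tray is pushed more than 30 mm (distance of tray from where it was at the start of the episode above 0.03 m).
It also fails if it takes over 59 s, if anything falls off the work surface, if the arm or the gripper's body presses on something with over 40 N, if the wrist force passes 120 N, or if a joint passes its speed limit or range.

### The arm

A 6-joint arm with a two-finger parallel gripper is mounted at the origin on the work surface. World frame = base frame: x ahead of the robot, y to its left, z up, the work surface at z = 0. Lengths are in mm, angles in rad, forces in N, time in s.
With the tool pointing down it reaches from about 275 to 850 mm from the base axis. Payload 19 kg.
Tool frame: the origin (TCP) lies at the very end of the fingers, on their centre line; the grasp point (between the pads) lies 19 mm behind it; z points along the fingers, y is the line along which they close (so a half turn about z gives the same grasp; the last joint's range is limited). The gripper opens to 85 mm and grips with 20 to 120 N. Pads are 22 mm wide; open, the fingers measure 114 mm over their backs; the gripper's body (76 mm by 85 mm) begins 54 mm behind the grasp point. The pads swing forward as they close: fully open they stand 13 mm farther back than shut.
Start: joints at [1.169, 0.15, 1.437, -0, 1.554, -0.134], TCP at [152.156, 554.472, 231.267] pointing down, gripper open.
Joint ranges: [-2.8, 2.8], [-0.68, 2.1], [0.12, 2.68], [-1.39, 4.53], [0.16, 2.79], [-2.81, 2.81]. Speed limits (rad/s): [1.89, 1.89, 2.22, 3.01, 3.01, 3.01].

### API

Orientations are given as a unit quaternion [x, y, z, w].
In Python, from bench import r, kin, optics, sensors gives the robot as it stands. The module is installed in compiled form; this text tells all that it offers. Calls block until the motion is done:
- r.goto(position, orientation): joint-space move of the TCP to a pose.
- r.line_to(position, rate=150, ori=None): straight line of the TCP; ori=None keeps the orientation; rate is the mean speed in mm/s.
- r.move_j(angles): joint-space move.
- r.open_jaws() and r.grab(squeeze=None): open the fingers fully, or close them until they stop; squeeze is the grip in N (None keeps the last).
- r.pause(seconds).
- kin.inverse_kinematics(position, orientation): joint angles nearest the present ones, or None.
- optics.get_image(name): name is "scene" or "top"; returns a dict with "color" (384x512x3 uint8, red, green, blue), "range_z" (384x512 float32, mm along the optical axis (not along the pixel's ray), 0 where there is no reading), "vfov" (degrees; the focal length in pixels is half the picture's height over the tangent of half this angle, whatever the lens; pixels are square), "cx", "cy" (the principal point, pixels), "dist_coeffs" ([k1, k2, p1, p2, k3] as OpenCV has them; the pictures are not rectified), "extrinsics" (4x4, takes a point from world to camera coordinates). Camera axes: x right, y up, looking along -z (the intrinsics and any distortion apply to the point x, -y, -z); pixel columns grow to the right and rows downward; lengths in mm; the calibration is good to about 2 mm. A picture is of the moment at which its call begins.
A pose or a line that the arm cannot do raises r.PlanningError and nothing moves.
- r.hand_in(): hands the job in; it is judged then, once.
Readings, each from a call of its own:
- sensors.read_clock(): time.
- sensors.read_joints(): joint angles.
- sensors.read_qvel(): joint speeds.
- sensors.read_tau(): joint torques, N m.
- sensors.read_position(): TCP position.
- sensors.read_tcp_rot(): TCP orientation.
- sensors.read_force(): force on the tool from outside, world axes, zero at the start.
- sensors.read_torque(): the same for the moment, N m.
- sensors.read_width(): finger opening in mm.
- sensors.read_grasp_force(): force on a finger pad.
Only numpy, scipy, OpenCV 4.12 (cv2) and the standard library are available. Lean on these libraries where they do the work, as an engineer would, in place of code of your own. Each camera call takes 0.05 s, during which the arm holds its last target. There are 200 camera calls.

## Working session

There is one attempt and no reset: what is moved stays moved. The work goes in short steps, each a Python script; the robot and the scene stay as the last script left them, time stands still between calls to the robot, and variables do not carry over. Pictures are saved under pics/ and viewed, at most 10 in all, crops included, and the job is handed in when it is done.

```bash
mkdir -p pics
cat > h.py <<'E'
import numpy as np, cv2
from bench import r, kin, optics, sensors
def snap(name):
    d=optics.get_image(name); np.save(f'{name}.npy',d,allow_pickle=True); return d
def load(name): return np.load(f'{name}.npy',allow_pickle=True).item()
def cloud(d):
    h,w=d['range_z'].shape; f=h/2/np.tan(np.radians(d['vfov'])/2)
    K=np.array([[f,0,d['cx']],[0,f,d['cy']],[0,0,1]])
    u,v=np.meshgrid(np.arange(w),np.arange(h))
    n=cv2.undistortPoints(np.stack([u,v],-1).reshape(-1,1,2).astype(np.float64),K,np.array(d['dist_coeffs'],float)).reshape(h,w,2)
    z=d['range_z'].astype(float)
    P=np.stack([n[...,0]*z,-n[...,1]*z,-z],-1)
    T=np.linalg.inv(np.array(d['extrinsics'],float))
    return P@T[:3,:3].T+T[:3,3], n, T
def atz(d,u,v,zw):
    _,_,T=c=cloud(d); n=c[1]
    m=cv2.remap(n.astype(np.float32),np.float32([[u]]),np.float32([[v]]),cv2.INTER_LINEAR)[0,0]
    ray=T[:3,:3]@np.array([m[0],-m[1],-1.]); o=T[:3,3]
    return o+ray*(zw-o[2])/ray[2]
E
python3 - <<'E'
from h import *
for n in('top','scene'):
    d=snap(n); im=d['color'][...,::-1]
    cv2.imwrite(f'pics/{n}.png',cv2.resize(im,(800,600),interpolation=cv2.INTER_CUBIC))
    print(n,d['vfov'],d['cx'],d['cy'],d['dist_coeffs'],np.linalg.inv(d['extrinsics'])[:3,3])
print(sensors.read_clock(),sensors.read_tcp_rot(),sensors.read_width())
E
```

```text
top 47.7994979731007 249.2667987293996 198.16740662766054 [-0.03091698  0.          0.          0.          0.        ] [ 356.77557383   12.51229764 1139.70026941]
scene 50.25851118635664 255.01224078716285 189.94766565149487 [0.00021888 0.         0.         0.         0.        ] [1224.36567285  739.12662539  782.99378467]
0.1 [ 1.33511863e-01  9.91047082e-01 -4.97088455e-04 -1.26469629e-04] 85.30639758068857
```

View pics/top.png

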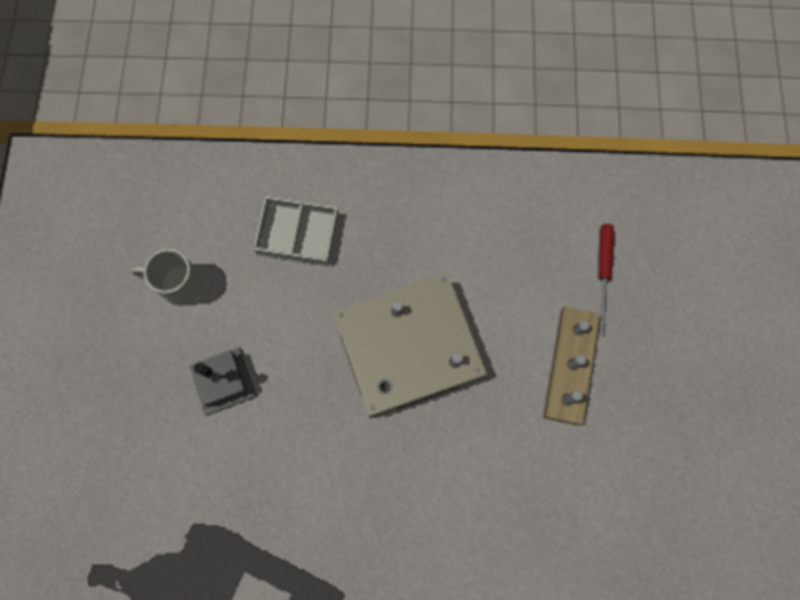

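View pics/scene.png

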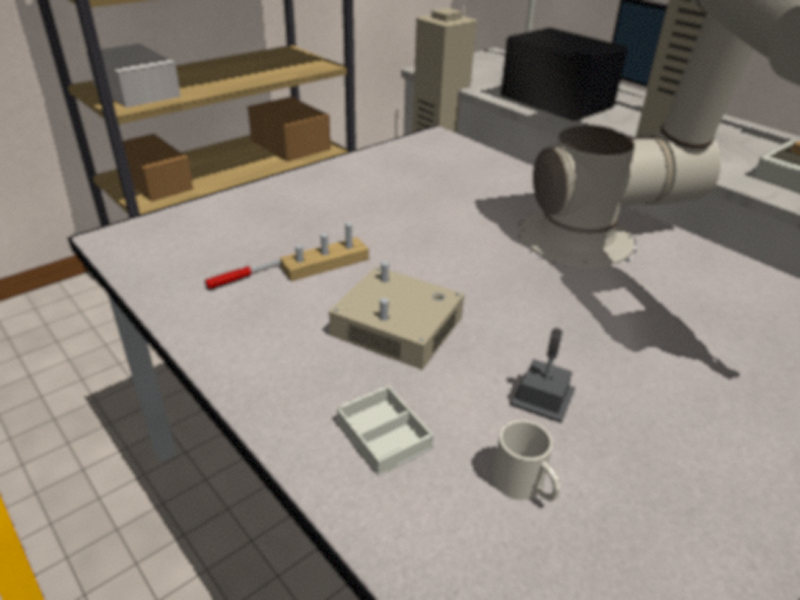

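The top view (800x600) shows the empty bore at (384,386), fitted posts at (398,309) and (458,359), the rod grip at (203,370) in its stand, and rack posts at (585,327), (581,361) and (577,397). The scene view shows the posts growing longer toward the robot.

Run:
```python
from h import *
d=load('top'); P,n,T=cloud(d); im=d['color'][...,::-1]
s=1/1.5625
def reg(P,c,rad,z0,z1): return P[(np.hypot(P[...,0]-c[0],P[...,1]-c[1])<rad)&(P[...,2]>z0)&(P[...,2]<z1)&(P[...,2]!=0)]
S=load('scene'); PS=cloud(S)[0]
print('table z',np.median(P[250:300,200:300,2]), np.median(PS[300:320,200:210,2]))
for nm,u,v,z in [('bore',384.5,386,60),('f1',398,308,100),('f2',458,359,100),('pA',585,327,70),('pB',581,361,77),('pC',578,397,89),('rod',203,370,150)]:
    c=atz(d,u*s,v*s,z); print(nm,c.round(1))
    for Q,l in((P,'top'),(PS,'scene')):
        q=reg(Q,c,22,z-22 if nm[0]!='p' else 45,z+25)
        if len(q): 
            mz=np.percentile(q[:,2],95); t=q[q[:,2]>mz-6]; print('  ',l,len(q),'zmax',mz.round(1),'mid',((t[:,:2].min(0)+t[:,:2].max(0))/2).round(1),'mean',t.mean(0).round(1))
# foot top
m=((abs(P[...,2]-60)<6)).astype(np.uint8); 
k,lab,st,ce=cv2.connectedComponentsWithStats(m); i=lab[230,270]; 
mm=(lab==i); q=P[mm][:,:2].astype(np.float32); R=cv2.minAreaRect(q); print('foot',R,np.median(P[mm][:,2]))
# rack top
q=P[(abs(P[...,2]-30)<5)]; u=atz(d,572*s,366*s,30); q=q[np.hypot(*(q[:,:2]-u[:2]).T)<105][:,:2].astype(np.float32); print('rack',cv2.minAreaRect(q))
# stand
u=atz(d,225*s,378*s,50); q=P[abs(P[...,2]-50)<5]; q=q[np.hypot(*(q[:,:2]-u[:2]).T)<55][:,:2].astype(np.float32); print('stand',cv2.minAreaRect(q))
a=cv2.resize(im[190:270,120:200],(400,400),interpolation=cv2.INTER_CUBIC); b=cv2.resize(im[165:265,200:320][:,:100],(400,400),interpolation=cv2.INTER_CUBIC)
cv2.imwrite('pics/c1.png',np.hstack([a,b]))
```

```text
table z -0.8479020761269567 1.4479711165452613
bore [493.3  31.3  60. ]
   top 228 zmax 62.5 mid [493.3  31.6] mean [494.   31.5  59.5]
   scene 90 zmax 63.2 mid [494.   31.3] mean [493.1  31.   61.1]
f1 [612.4  13.8 100. ]
   top 42 zmax 101.4 mid [616.8  14.5] mean [616.8  14.7  98.7]
   scene 46 zmax 102.4 mid [620.2  15.1] mean [620.4  16.6 100.6]
f2 [534.1 -81.9 100. ]
   top 41 zmax 101.9 mid [536.1 -80.6] mean [536.3 -80.6  98.8]
   scene 40 zmax 102.7 mid [539.8 -78.7] mean [539.9 -79.3 101. ]
pA [ 598.3 -289.5   70. ]
   top 44 zmax 66.2 mid [ 601.8 -287.7] mean [ 601.8 -287.9   63.7]
   scene 30 zmax 67.4 mid [ 605.4 -289.2] mean [ 605.2 -289.9   64.9]
pB [ 541.2 -279.4   77. ]
   top 54 zmax 77.4 mid [ 544.  -278.2] mean [ 543.9 -277.5   74.9]
   scene 41 zmax 79.4 mid [ 547.5 -278.8] mean [ 547.7 -277.1   77.7]
pC [ 482.4 -269.7   89. ]
   top 56 zmax 89.3 mid [ 486.2 -266.3] mean [ 485.8 -266.2   87. ]
   scene 60 zmax 91.1 mid [ 488.4 -266.4] mean [ 489.3 -266.8   89.9]
rod [496.1 298.9 150. ]
   top 67 zmax 151.2 mid [499.1 305.7] mean [498.9 305.8 148.6]
   scene 76 zmax 151.6 mid [503.  306.2] mean [503.3 306.4 149.9]
foot ((566.01708984375, -5.1239776611328125), (180.9688720703125, 200.478271484375), 21.31610870361328) 58.61072577984487
rack ((545.0803833007812, -279.09515380859375), (58.2987060546875, 189.22215270996094), 79.5074462890625)
stand ((498.72491455078125, 306.2450866699219), (71.17289733886719, 70.581298828125), 23.278928756713867)
```

View pics/c1.png

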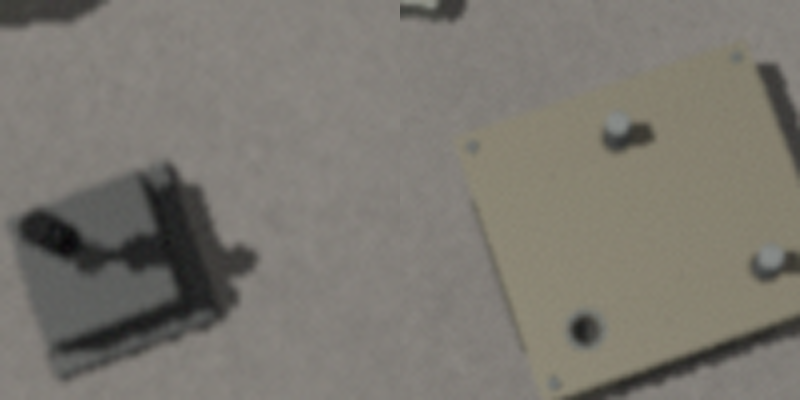

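```bash
cat >> h.py <<'E'
p_=np.radians(84.7); Q=[float(np.cos(p_)),float(np.sin(p_)),0.,0.]
def st(l=''): print(l,'t%.2f'%sensors.read_clock(),'p',np.round(sensors.read_position(),1),'F',np.round(sensors.read_force(),2),'w%.2f g%.1f'%(sensors.read_width(),sensors.read_grasp_force()))
E
python3 - <<'E'
from h import *
r.goto([500.5,306,185],Q); st('above')
r.line_to([500.5,306,105],rate=100); st('down')
r.grab(60); st('grab')
r.line_to([500.5,306,182],rate=120); st('up')
r.line_to([493.3,31.3,182],rate=250); r.pause(.2);st('over bore')
for n in('scene','top'):
    d=snap(n); cv2.imwrite(f'pics/{n}2.png',d['color'][...,::-1])
a=load('scene')['color'][130:250,200:320,::-1]; b=load('top')['color'][180:300,190:310,::-1]
cv2.imwrite('pics/c2.png',np.hstack([cv2.resize(x,(400,400),interpolation=cv2.INTER_CUBIC) for x in(a,b)]))
E
```

```text
above t1.68 p [500.  306.8 185.2] F [ 0.05 -0.1   0.35] w85.32 g0.0
down t2.63 p [500.8 306.2 105.7] F [-0.47  1.2   0.14] w85.38 g0.0
grab t3.27 p [500.6 306.  105.2] F [ 0.34 -0.5   3.36] w16.22 g58.4
up t4.06 p [500.2 305.9 181.1] F [-0.27 -0.96 -1.02] w16.48 g58.5
over bore t5.51 p [493.3  32.  182. ] F [ 0.37 -0.6  -1.  ] w16.82 g58.5
```

View pics/c2.png

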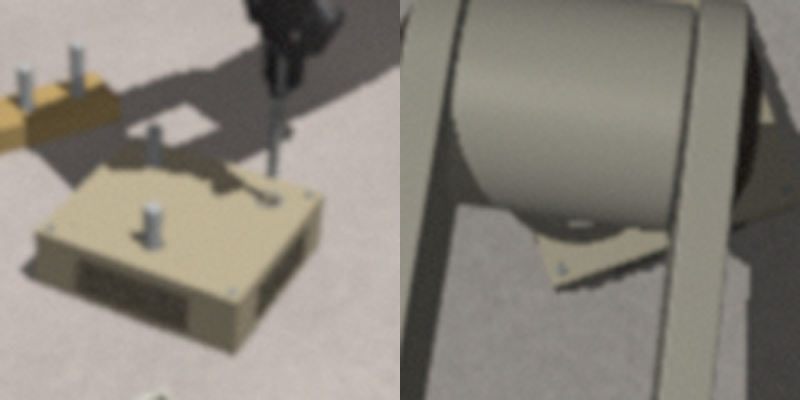

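The scene crop shows the held rod, nearly vertical, with its tip at crop (272,177), just above and right of the ring at (268,199). I'll convert both.

Run:
```python
from h import *
d=load('scene'); P=cloud(d)[0]
print(atz(d,200+272*.3,130+178*.3,87), atz(d,200+268*.3,130+199*.3,60))
for z0,z1 in((88,105),(105,122),(122,140),(145,170)):
    q=P[(np.hypot(P[...,0]-493,P[...,1]-31)<25)&(P[...,2]>z0)&(P[...,2]<z1)]; print(z0,len(q),np.median(q,0).round(1) if len(q) else '')
print(np.round(sensors.read_torque(),2))
```

```text
[497.55053353  35.49568279  87.        ] [495.36159421  30.32888904  60.        ]
88 12 [496.6  33.9  96.8]
105 14 [496.5  34.2 114.2]
122 21 [495.8  34.2 132.1]
145 23 [496.2  34.  157.3]
[-0.05 -0.03 -0.  ]
```

Run:
```python
from h import *
x,y=493.3,31.3
r.line_to([x,y,165],rate=80); f0=np.array(sensors.read_force()); st('mouth+10')
z=165; r.line_to([x,y,141],rate=40); st('in?')
z=141
if abs(sensors.read_force()[2]-f0[2])<6:
  while z>106:
    z-=1.5; r.line_to([x,y,z],rate=30); F=np.array(sensors.read_force())
    if F[2]-f0[2]>6: break
  st('stop %.1f'%z); r.pause(.4); st('held')
```

```text
mouth+10 t5.97 p [493.   31.4 164.5] F [-0.04 -0.49 -0.33] w16.72 g58.5
in? t6.72 p [493.4  31.3 141.1] F [-0.01  0.07 -0.24] w16.34 g58.5
stop 133.5 t7.97 p [494.1  31.2 135. ] F [-2.28  0.08 19.26] w16.83 g60.7
held t8.37 p [494.   31.2 135. ] F [-2.33 -0.67 19.37] w16.50 g60.7
```

Contact at tip z = 40, so the bore is 20 mm deep and post A is the right one. While the rod is in the bore I'll gently feel its walls for the centre, then return it.

Run:
```python
from h import *
x,y=493.3,31.3
r.line_to([x,y,138],rate=30); r.pause(.1)
def F(): return np.mean([sensors.read_force() for _ in range(4)],0)
f0=F(); st('free')
for ax in(0,1):
  res=[]
  for s in(1,-1):
    p=[x,y,138.]
    for k in range(9):
      p[ax]+=s*.75; r.line_to(p,rate=20); f=F()-f0
      if -s*f[ax]>1.8: break
    res.append((round(sensors.read_position()[ax],2),round(f[ax],1)))
    r.line_to([x,y,138],rate=40)
  print(ax,res,np.mean([q[0] for q in res]))
st('end')
```

```text
free t8.77 p [493.2  31.3 137.7] F [0.7  0.18 0.32] w16.76 g58.5
0 [(np.float64(499.2), np.float64(-2.3)), (np.float64(488.27), np.float64(3.8))] 493.735
1 [(np.float64(35.73), np.float64(-2.2)), (np.float64(25.54), np.float64(4.7))] 30.634999999999998
end t17.17 p [493.3  31.4 138. ] F [ 0.09 -0.83 -1.01] w16.62 g58.8
```

Run:
```python
from h import *
r.line_to([493.3,31.3,182],rate=150)
r.line_to([500.5,306,182],rate=250); r.line_to([500.5,306,152],rate=120); st('tip 57')
r.line_to([500.5,306,138],rate=60); st('tip 43')
if abs(sensors.read_force()[2])<8:
  r.line_to([500.5,306,106],rate=60); st('down')
  if sensors.read_force()[2]<25:
    r.open_jaws(); r.pause(.2); st('open'); r.line_to([500.5,306,190],rate=150)
    r.goto([560,150,230],Q); st('away')
    d=snap('scene'); P=cloud(d)[0]; cv2.imwrite('pics/c3.png',cv2.resize(d['color'][190:290,290:390,::-1],(400,400),interpolation=cv2.INTER_CUBIC))
    for z0,z1 in((70,95),(100,120),(120,140),(140,155)):
      q=P[(np.hypot(P[...,0]-500,P[...,1]-306)<25)&(P[...,2]>z0)&(P[...,2]<z1)]; print(z0,len(q),np.median(q,0).round(1),q[:,2].max())
```

```text
tip 57 t19.26 p [500.5 305.4 152.1] F [0.69 0.07 0.43] w16.38 g58.8
tip 43 t19.64 p [500.4 305.9 137.8] F [ 0.63  0.18 -0.84] w16.94 g58.8
down t20.32 p [500.4 306.  105.5] F [ 0.73 -0.4  -1.19] w16.69 g58.8
open t21.20 p [500.5 306.  106. ] F [ 0.58  0.19 -0.23] w85.31 g0.0
away t22.63 p [559.8 149.8 229.2] F [0.55 1.38 0.5 ] w85.46 g0.0
70 31 [503.7 307.1  82.4] 94.48267287382407
100 44 [507.1 310.  109.3] 119.87252940691985
120 46 [507.2 309.2 130.4] 139.66382814745987
140 47 [504.9 307.3 149.3] 152.48459496411056
```

View pics/c3.png

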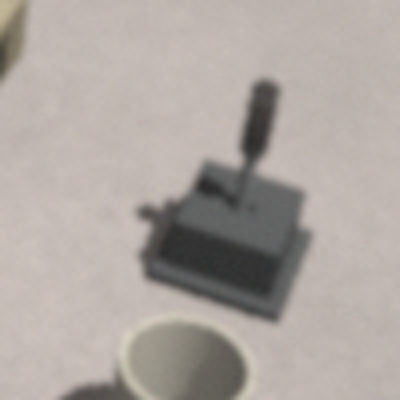

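The crop shows the rod upright in its stand, with its top at about 150. Next is post A.

Run:
```python
from h import *
p=[603.6,-289]
r.goto([*p,130],Q); r.line_to([*p,35],rate=110); st('down')
r.grab(60); st('grab')
r.line_to([*p,60],rate=60); st('up')
r.line_to([*p,165],rate=150)
r.line_to([493.7,30.9,165],rate=220); r.line_to([493.7,30.9,108],rate=100); r.pause(.2); st('over')
d=snap('scene'); P=cloud(d)[0]
cv2.imwrite('pics/c4.png',cv2.resize(d['color'][130:230,220:320,::-1],(500,500),interpolation=cv2.INTER_CUBIC))
for z0,z1 in((80,87),(87,94),(94,102)):
    q=P[(np.hypot(P[...,0]-493,P[...,1]-31)<20)&(P[...,2]>z0)&(P[...,2]<z1)]; print(z0,len(q),np.median(q,0).round(1))
```

```text
down t25.36 p [ 604.  -289.2   35.8] F [-1.18 -0.48 -0.29] w85.59 g0.0
grab t26.01 p [ 603.6 -289.    35.1] F [-0.42  0.88  3.01] w14.13 g58.4
up t26.57 p [ 603.6 -289.    60.2] F [-0.11  0.47 -0.63] w13.92 g58.4
over t30.03 p [494.   30.9 108.6] F [ 0.69  0.01 -0.8 ] w14.25 g58.4
80 9 [499.6  35.5  84.2]
87 9 [500.2  35.2  90.8]
94 11 [500.8  34.7  97.9]
```

View pics/c4.png

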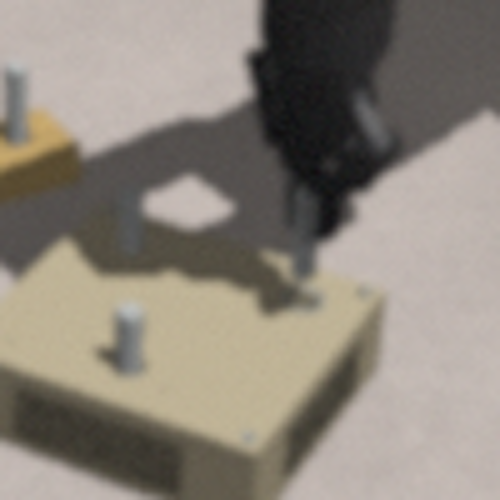

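The crop shows post A, upright in the fingers, just above the ringed bore at about (310,298), with its lower end at (303,270).

Run:
```python
from h import *
c=np.array([492.9,30.8]); 
r.line_to([*c,95],rate=80); f0=np.mean([sensors.read_force() for _ in range(4)],0); st('0')
ok=False
for o in[(0,0),(1.2,0),(-1.2,0),(0,1.2),(0,-1.2),(1.2,1.2),(1.2,-1.2),(-1.2,-1.2),(-1.2,1.2)]:
    q=c+o; r.line_to([*q,91.5],rate=60); r.line_to([*q,88],rate=40); F=np.array(sensors.read_force())-f0; st(o)
    if F[2]<6:
        r.line_to([*q,85],rate=40); F=np.array(sensors.read_force())-f0; st('deeper')
        if F[2]<10: ok=True; break
    if sensors.read_clock()>42: break
print(ok)
```

```text
0 t30.40 p [492.5  30.8  94.4] F [-1.05 -0.03 -0.04] w14.53 g58.4
(0, 0) t30.90 p [492.8  30.8  87.8] F [-0.15  0.66 -1.42] w14.31 g58.4
deeper t31.15 p [492.8  30.8  84.8] F [-0.34 -0.2   0.4 ] w14.19 g58.4
True
```

Run:
```python
from h import *
q=[492.9,30.8]; z=85
r.line_to([*q,76],rate=40); st('76'); z=76
while z>68.5 and abs(sensors.read_force()[2])<6:
    z-=1; r.line_to([*q,z],rate=30)
st('bottom %g'%z)
if z<=72:
    r.line_to([*q,max(z+.5,70)],rate=30); r.open_jaws(); r.pause(.2); st('open')
    r.line_to([*q,140],rate=120); r.goto([400,-150,250],Q); st('away')
    for n in('scene','top'):
        d=snap(n); P=cloud(d)[0]
        s=P[(np.hypot(P[...,0]-494,P[...,1]-31)<20)&(P[...,2]>85)&(P[...,2]<120)]; print(n,len(s),np.percentile(s[:,2],95) if len(s) else '',s.mean(0))
    a=load('scene')['color'][100:290,130:390,::-1]; cv2.imwrite('pics/c5.png',cv2.resize(a,(780,570),interpolation=cv2.INTER_CUBIC))
```

```text
76 t31.52 p [492.7  30.8  75.7] F [0.3  0.05 0.11] w14.51 g58.4
bottom 69 t33.27 p [493.4  30.8  70. ] F [-3.14 -0.18 15.37] w13.79 g60.3
open t34.41 p [492.9  30.8  70. ] F [ 0.74  0.31 -0.94] w85.32 g0.0
away t36.06 p [ 400.2 -149.4  249.1] F [ 0.79 -0.04 -0.21] w85.38 g0.0
scene 35 103.58700151668127 [497.67043218  32.35698637  96.26565549]
top 36 101.3531592087902 [492.63431143  30.13285311  98.13953505]
```

View pics/c5.png

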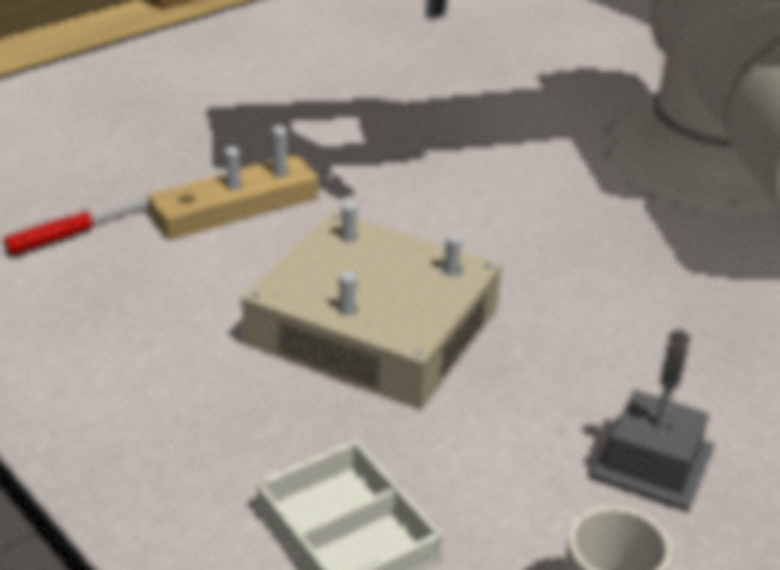

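The picture shows three upright, level posts in the foot, the new one at (453,255). The rod stands in its stand at (670,370), and the other posts are undisturbed in the rack.

```bash
python3 -c "
from h import *
print(r.hand_in())"
```

```text
the job is handed in; nothing more can be done
None
```

I probed the bore at 20 mm deep, put the rod back upright in its stand, and fitted post A (60 mm) level with the two fitted posts. The job is handed in at about 36 s on the robot clock, but the hand-in call returned no verdict.

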